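# Check the seated gauge block with the spring-plunger probe

## Robot

A 7-joint arm with a two-finger parallel gripper is mounted at the origin on a cart in front of the work surface, level with it; the furniture and walls round the work are solid. World frame = base frame: x ahead of the robot, y to its left, z up, the work surface at z = 0. Lengths are in m, angles in degrees, forces in N, time in s.
With the tool pointing down it reaches from about 0.425 to 0.875 m from the base axis. Payload 4.7 kg.
Tool frame: the origin (TCP) lies at the very end of the fingers, on their centre line; the grasp point (between the pads) lies 19 mm behind it; z points along the fingers, y is the direction in which the jaws open and shut (so a half turn about z gives the same grasp; the last joint's range is limited). The gripper opens to 87 mm and grips with 3 to 60 N. Pads are 19 mm wide; open, the fingers measure 117 mm over their backs; the gripper's body (75 mm by 190 mm) begins 51 mm behind the grasp point.
Start: joints at [-69.781, 18.392, -4.016, 83.108, 1.295, 78.541, -3.26], TCP at [0.216, 0.613, 0.223] pointing down, gripper open.
Joint ranges: [-163.93, 163.93], [-17.29, 119.83], [-79.2, 71.16], [3.27, 140.29], [-89.18, 269.18], [5.43, 117.66], [-154.24, 154.24]. Speed limits (degrees/s): [147.25, 147.25, 180, 180, 180, 180, 180].

## Interface

Orientations are given as [roll, pitch, yaw] about the fixed x, y, z axes, in that order (R = Rz(yaw) Ry(pitch) Rx(roll)).
In Python, from cell import monitor, imaging, ticket, spot_in, pinpoint gives the robot as it stands.
- The arm moves only by the tool servo_tool, never from a script. Its argument "targets" is a list of rows, each a list of 5 numbers: the opening in per cent of the stroke, from 0 (shut) to 100 (fully open), then the shift along the tool's x, y, z in m, then the turn about the tool's z in rad. In form: [[grip, dx, dy, dz, turn], ...]. A call has 1 to 5 rows; each row is the pose to reach, as a shift and turn from the pose commanded when the call began, along the tool's axes at that moment; what a row does not reach only later rows make up. A row lasts 1/8 s, in which the tool goes at most 62.5 mm and 10.7 degrees, less where a joint would pass 70% of its speed; a pose out of reach is approached as far as the arm can. A call with a gripper value outside its range is refused whole. The fingers move at their own pace and stop on an object; "grip_force" is the grip in N (left out, the last holds). Time passes only in rows, so rows that repeat a pose let the fingers close. It gives the time, the measured TCP pose, the force and the opening at its end, in the units of the state.
- monitor.get_obs(): the state, without advancing time (a new reading comes with each control period).
- imaging.read_camera(name): name is "side" or "top"; returns a dict with "frame" (400x640x3 uint8, blue, green, red), "depth" (400x640 float32, m along the optical axis (not along the pixel's ray), 0 where there is no reading), "K" (3x3 intrinsics, pixels), "world_from_camera" (4x4, takes a point from camera to world coordinates). Camera axes: x right, y down, z forward; pixel columns grow to the right and rows downward; lengths in m; the calibration is good to about 2 mm. A picture is of the moment at which its call begins.
- ticket.sign_off(): hands the job in, once; it reports no verdict.
Trained networks look in the newest picture that a camera, given by its name, has taken for a name from the list of things; names that differ only in an ending like _2 or _b are one class to them, and where a whole thing is asked for, a point or a joint stands for the part that bears it (a point fixed in the world has none). Each returns a list of dicts, best first, with "confidence" (0 to 1); they miss things now and then, are a little off and sometimes report something else, mostly with a low value. They report only what shows in the picture. A call takes as long as a camera call. They do not tell look-alikes from the thing itself.
- spot_in(camera, label): "at" ([column, row] in pixels, amid what is visible of it).
- pinpoint(camera, label): "at" ([column, row] in pixels: a listed point, or the origin of a listed thing).
The state is a dict: "time_s": time; "qpos": joint angles; "joint_velocities": joint speeds; "effort": joint torques, N m; "tool_pos": TCP position; "tool_rot": TCP orientation; "force": force on the tool from outside, world axes, zero at the start; "wrist_torque": the same for the moment, N m; "grip_width": finger opening in m.
Only numpy, scipy, OpenCV 4.12 (cv2) and the standard library are available. Lean on these libraries where they do the work, as an engineer would, in place of code of your own. Each camera call takes 0.05 s, during which the arm holds its last target.

## Task

Seat the small brass gauge block flat and square in the rectangular pocket of the aluminium checking base and let go of it. Then take the spring-plunger probe out of its holder and hold it upright with its tip inside the ring scribed on top of the block, pressing lightly so that the plunger is about half pushed in. Finish while holding the probe still like that; do not put it down, do not press hard, and leave the hot bar, the tape roll and the vial where they are.

Things in the scene. Friction and masses are not known exactly. Their poses are not given: they have to be found in the camera images.
- gauge_block: Brass block 18 x 34 x 14 mm, about 65 g, lying loose and flat on the bench on the right. Origin: centre of its underside; x across its 18 mm width, y along its 34 mm length, z up (top at 14 mm). Take it across the width by its upper part. It may go into the pocket either way round (a half turn makes no difference).
- spot (a point): Centre of the scribed dark ring (9 mm across) on the top face of the gauge block, 11 mm from the block's centre along its +y. Height 14 mm above the block's underside.
- checking_base: Flat aluminium plate 70 x 90 x 14 mm with four dark screw heads (1.2 mm proud), fixed to the bench; its place and yaw vary. Origin: centre of its underside; x along the 70 mm side, y along the 90 mm side, z up.
- pocket (a point): Centre of the floor of the rectangular pocket in the middle of the checking base, 9 mm above the bench. The pocket is 20.5 mm (along the base's x) by 36.5 mm (along the base's y) and 5 mm deep, with a 1 mm chamfer round its mouth. A seated block stands 9 mm proud of the plate, with its top face 23 mm above the bench.
- probe_holder: Fixed holder for the probe, to the robot's left: a dark round foot 68 mm across and 8 mm thick with an upright grey tube, 38 mm outside and 22 mm inside diameter, whose rim is 50 mm above the bench. Origin: centre of its underside. Between holder and checking base the fixed microscope reaches to about 0.52 m ahead of the robot: carry things across nearer the robot than that (0.37 m is clear).
- probe: Hand probe, 100 g, upright in the holder, collar on the rim. Origin: on its axis at the collar's underside; z from tip to grip (up). Above: aluminium collar 30 mm across, 5 mm thick, then a straight round black grip 20 mm across from 5 to 55 mm. Below: tapering nose, at most 16 mm across, to -22 mm, then the 5 mm plunger to the tip at -38 mm. Lifts straight out. Round: yaw means nothing.
- probe_tip (a point): The rounded end of the plunger, on the probe's axis, 38 mm below the probe's origin when the plunger is out; moves with the plunger.
- plunger (a joint): How far the spring plunger is pushed in, m: 0 fully out, 0.010 fully in (stop). Its spring needs 1.0 N to start and 0.3 N more per mm: 2.5 N at half, 4 N at the stop.
- spare_hot_bar: Bystander: steel hot bar, 22 x 60 x 27 mm with a narrower upper part, lying on the bench on the right; it may have changed places with the gauge block. Origin: centre of its underside.
- film_tape_roll: Bystander: flat roll of amber film tape, 66 mm across, 19 mm high, lying beside the microscope. Origin: centre of its underside.
- sample_vial: Bystander: small upright sample vial, 23 mm across, 51 mm tall, at the left between bonder and microscope. Origin: centre of its underside.
Not all that is in view belongs to the job. Of the things that look like the probe, the larger one is meant.

How it is judged:
By the outcome, as a careful person would: the job done as asked, in the order asked, and still so for the second after the job is handed in, while the arm keeps its last pose, push and grip.
It also fails if it takes over 59 s, if anything falls off the work surface, if the arm or the gripper's body presses on something with over 40 N, if the wrist force passes 120 N, or if a joint passes its speed limit or range.

## Working session

There is one attempt and no reset: what is moved stays moved. The work goes in short steps, Python scripts to look and compute and a tool call to move; the robot and the scene stay as the last step left them, time stands still between calls to the robot, and variables do not carry over. Pictures are saved under pics/ and viewed, and the job is handed in when it is done.

Besides the shell and the picture viewer there is one more tool, called after "Emit:" as name([rows], argument=value, ...), one row to a line, values as JSON. servo_tool: Moves the arm, as the interface text tells. Its arguments: {"type":"object","properties":{"targets":{"type":"array","items":{"type":"array","items":{"type":"number"}}},"grip_force":{"type":"number"}},"required":["targets"]}

```bash
ls; mkdir -p pics; cat > h.py <<'E'
import numpy as np, cv2
from cell import monitor, imaging, ticket, spot_in, pinpoint
def cam(n,save=None):
    c=imaging.read_camera(n)
    if save: cv2.imwrite('pics/'+save,c['frame'])
    return c
def world(c,u,v,z=None):
    K=c['K'];T=c['world_from_camera']
    r=np.linalg.inv(K)@np.array([u,v,1.])
    if z is None:
        d=c['depth'][int(round(v)),int(round(u))]
        return T[:3,:3]@(r*d)+T[:3,3]
    rw=T[:3,:3]@r; s=(z-T[2,3])/rw[2]
    return T[:3,3]+s*rw
def cloud(c):
    h,w=c['depth'].shape
    u,v=np.meshgrid(np.arange(w),np.arange(h))
    p=np.stack([u,v,np.ones_like(u)],-1)@np.linalg.inv(c['K']).T*c['depth'][...,None]
    T=c['world_from_camera']
    return p@T[:3,:3].T+T[:3,3]
E
python3 - <<'E'
from h import *
np.set_printoptions(precision=4,suppress=True)
print(monitor.get_obs())
for n in ['top','side']:
    c=cam(n,n+'0.png'); print(n,c['world_from_camera'],c['K'])
    for l in ['gauge_block','spot','checking_base','pocket','probe_holder','probe','spare_hot_bar']:
        for r in pinpoint(n,l)[:3]:
            u,v=r['at']; print(l,round(r['confidence'],2),[round(u,1),round(v,1)],world(c,u,v))
E
```

```text
pics
{'time_s': 0.0, 'qpos': array([-69.7801,  18.4417,  -4.0146,  83.1756,   1.2956,  78.5419,
        -3.2601]), 'joint_velocities': array([ 0.0254, -0.0013, -0.0021,  0.0314, -0.0192,  0.0764, -0.0464]), 'effort': array([  0.    , -49.1286,  -0.4038, -31.2525,  -0.0639,   0.0432,
         0.0002]), 'tool_pos': array([0.2159, 0.6125, 0.2214]), 'tool_rot': array([-179.8861,    0.0068,  160.589 ]), 'force': array([ 0.0799, -0.4099, -0.0331]), 'wrist_torque': array([ 0.0074, -0.0162, -0.0144]), 'grip_width': 0.08692777302510082}
top [[ 0.0025 -0.999   0.0456  0.478 ]
 [-1.     -0.0023  0.0039 -0.0364]
 [-0.0038 -0.0456 -0.999   1.0455]
 [ 0.      0.      0.      1.    ]] [[470.351    0.     309.5075]
 [  0.     470.351  194.4135]
 [  0.       0.       1.    ]]
gauge_block 0.44 [442.4, 236.3] [ 0.4342 -0.3231  0.0131]
spot 0.5 [439.2, 235.2] [ 0.4366 -0.3159  0.0138]
spot 0.33 [196.8, 158.3] [0.6014 0.2106 0.0375]
checking_base 0.82 [340.5, 232.0] [ 0.4429 -0.1006  0.0103]
pocket 0.8 [344.1, 229.1] [ 0.4492 -0.1085  0.0093]
probe_holder 0.74 [226.1, 245.6] [0.4144 0.1446 0.042 ]
probe 
[... 289 characters left out ...]
-0.8375 -0.5463  0.6894]
 [ 0.      0.      0.      1.    ]] [[498.4088   0.     321.9112]
 [  0.     498.4088 196.7157]
 [  0.       0.       1.    ]]
gauge_block 0.51 [366.1, 161.4] [ 0.4399 -0.3123  0.0022]
spot 0.57 [368.1, 156.9] [ 0.4361 -0.3206  0.0128]
checking_base 0.89 [351.1, 204.1] [ 0.4383 -0.0706  0.014 ]
pocket 0.81 [350.4, 199.3] [ 0.4458 -0.1028  0.0061]
pocket 0.66 [370.4, 160.6] [ 0.428  -0.3137  0.0057]
probe_holder 0.69 [340.7, 270.6] [0.4134 0.1763 0.018 ]
probe 0.69 [338.1, 253.0] [0.4212 0.1705 0.0574]
probe 0.46 [355.5, 238.5] [ 0.4069  0.0388 -0.003 ]
spare_hot_bar 0.61 [339.6, 272.2] [0.4144 0.1825 0.0188]
spare_hot_bar 0.57 [306.5, 161.0] [ 0.6039 -0.2713  0.0022]
```

View pics/top0.png

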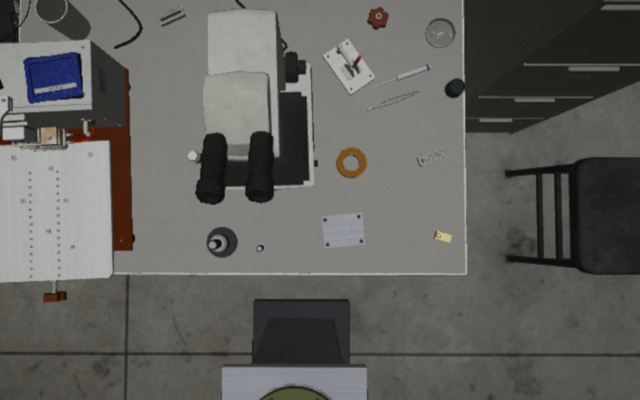

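View pics/side0.png

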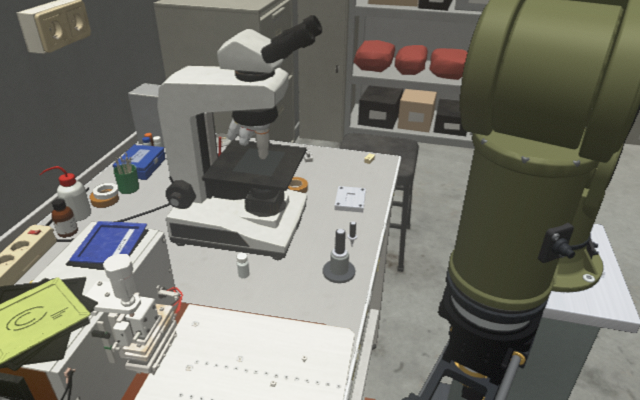

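```bash
python3 - <<'E'
import cv2
im=cv2.imread('pics/top0.png')
cv2.imwrite('pics/top0_crop.png',cv2.resize(im[180:290,300:470],None,fx=4.7,fy=4.7,interpolation=cv2.INTER_CUBIC))
cv2.imwrite('pics/top0_cropL.png',cv2.resize(im[190:300,180:310],None,fx=5,fy=5,interpolation=cv2.INTER_CUBIC))
E
```

```text
(no output)
```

View pics/top0_crop.png

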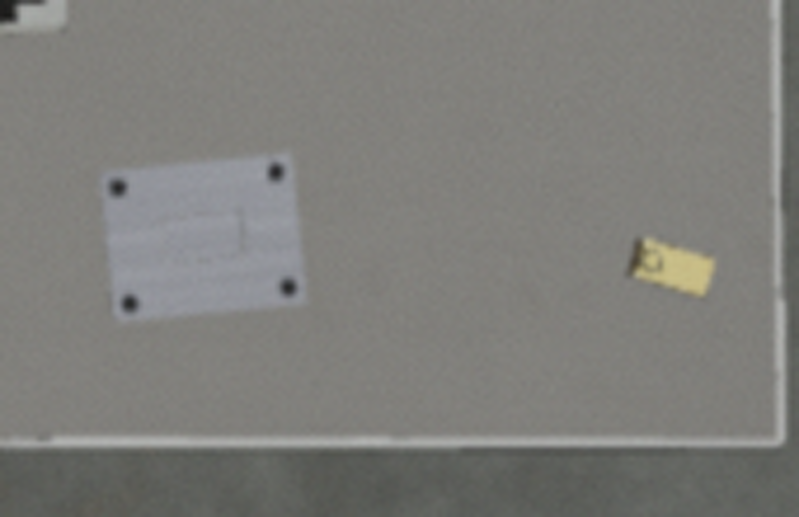

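View pics/top0_cropL.png

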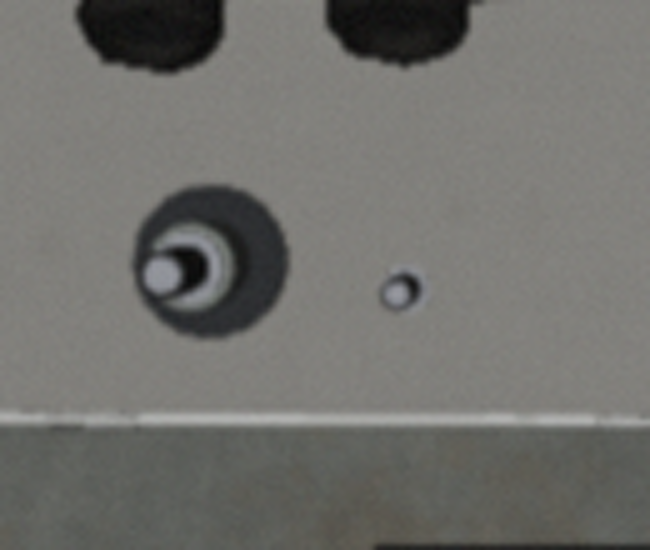

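The top view shows the block at about (443,237) with its ring on the left end, and the base at (343,230). The large probe stands in its holder at (221,243); the small look-alike is at (260,248). Next I'll fit the poses precisely.

```bash
cat > fit.py <<'E'
from h import *
from scipy.optimize import least_squares, minimize
SS=8
def proj(c,P):
    T=np.linalg.inv(c['world_from_camera']); q=P@T[:3,:3].T+T[:3,3]
    p=q@c['K'].T; return p[:,:2]/p[:,2:]
def rect(x,y,yaw,w,l,z):
    a=np.radians(yaw);R=np.array([[np.cos(a),-np.sin(a)],[np.sin(a),np.cos(a)]])
    q=np.array([[-w,-l],[w,-l],[w,l],[-w,l]])/2@R.T
    return np.c_[q+[x,y],np.full(4,z)]
def masks(c,P,w,l,h,roi,sig,z0=0):
    u0,v0,u1,v1=roi
    out=[]
    B=proj(c,rect(*P,w,l,z0));Tq=proj(c,rect(*P,w,l,z0+h))
    for poly in (Tq,cv2.convexHull(np.r_[B,Tq].astype(np.float32))[:,0]):
        m=np.zeros(((v1-v0)*SS,(u1-u0)*SS),np.float32)
        pts=((poly-[u0,v0]+0.5)*SS-0.5)
        cv2.fillConvexPoly(m,np.round(pts*256).astype(np.int32),1,cv2.LINE_AA,8)
        m=cv2.GaussianBlur(m,(0,0),sig*SS)
        out.append(cv2.resize(m,None,fx=1/SS,fy=1/SS,interpolation=cv2.INTER_AREA))
    return out
def fit(c,img,P0,w,l,h,roi,z0=0):
    u0,v0,u1,v1=roi; I=img[v0:v1,u0:u1].reshape(-1,3)
    def cost(p):
        a,b=masks(c,p[:3]*[1e-3,1e-3,1],w,l,h,roi,abs(p[3])+.05,z0)
        A=np.c_[np.ones(a.size),a.ravel(),(b-np.minimum(a,b)).ravel()]
        X,*_=np.linalg.lstsq(A,I,rcond=None); r=np.abs(A@X-I)
        return np.minimum(r,40).__pow__(2).mean()
    best=None
    for dy in (0,-6,6):
        p0=np.array([P0[0]*1e3,P0[1]*1e3,P0[2]+dy,.4])
        s=np.vstack([p0]+[p0+d for d in np.diag([3,3,5,.2])])
        r=minimize(cost,p0,method='Nelder-Mead',options=dict(initial_simplex=s,xatol=.01,fatol=1e-4,maxiter=300))
        if best is None or r.fun<best.fun: best=r
    return best.x,best.fun
def avg(n,k):
    cs=[imaging.read_camera(n) for _ in range(k)]
    c=cs[0]; return c,np.mean([x['frame'].astype(float) for x in cs],0)
E
python3 - <<'E'
from fit import *
np.set_printoptions(precision=3,suppress=True)
ct,it=avg('top',4); cs,is_=avg('side',4)
np.savez('im0.npz',it=it,is_=is_)
for c,i,n,rb,rc in ((ct,it,'top',(425,222,462,252),(312,203,374,257)),(cs,is_,'side',(355,146,385,170),(325,178,376,216))):
    print(n,'block',fit(c,i,(.435,-.323,-12),.034,.018,.014,rb) if 0 else fit(c,i,(.435,-.323,78),.018,.034,.014,rb))
    print(n,'base',fit(c,i,(.447,-.105,90),.070,.090,.014,rc))
    print(monitor.get_obs()['time_s'])
P=cloud(ct)
for u,v in((300,260),(400,250),(340,215),(345,215),(443,237),(215,242)):print(u,v,P[v,u])
E
```

```text
top block (array([ 433.642, -324.937,  164.169,    0.608]), np.float64(21.255441722422365))
top base (array([ 447.396, -105.277,  185.784,    0.57 ]), np.float64(31.989091417344184))
1.2
side block (array([ 434.912, -318.667,   97.807,    0.011]), np.float64(1139.8772760677646))
side base (array([448.328, -94.981,  95.614,   0.716]), np.float64(135.47603187106603))
1.2
300 260 [ 0.381 -0.012  0.001]
400 250 [ 0.403 -0.233  0.   ]
340 215 [ 0.48 -0.1   0.01]
345 215 [ 0.48  -0.11   0.013]
443 237 [ 0.433 -0.324  0.014]
215 242 [0.426 0.155 0.106]
```

```bash
python3 - <<'E'
from fit import *
np.set_printoptions(precision=3,suppress=True)
ct,it=avg('top',1); cs,is_=avg('side',1)
d=np.load('im0.npz')
for c,i,n,rb,rc in ((ct,d['it'],'top',(425,222,462,252),(312,203,374,257)),(cs,d['is_'],'side',(352,144,388,172),(325,178,378,218))):
    print(n,'block',fit(c,i,(.434,-.325,-15),.018,.034,.014,rb))
    print(n,'base',fit(c,i,(.447,-.105,5.5),.070,.090,.014,rc))
# side crops
im=d['is_'].astype(np.uint8)
cv2.imwrite('pics/sidecrop.png',cv2.resize(im[140:220,320:400],None,fx=7,fy=7,interpolation=cv2.INTER_CUBIC))
E
```

```text
top block (array([ 433.579, -324.806,  -16.313,    0.583]), np.float64(21.337750237249917))
top base (array([ 447.332, -105.269,    5.713,    0.543]), np.float64(31.988925124229482))
side block (array([ 433.297, -324.333,  -13.362,    0.067]), np.float64(1230.4432182507505))
side base (array([ 447.197, -104.959,    5.67 ,    0.484]), np.float64(47.72966433524084))
```

View pics/sidecrop.png

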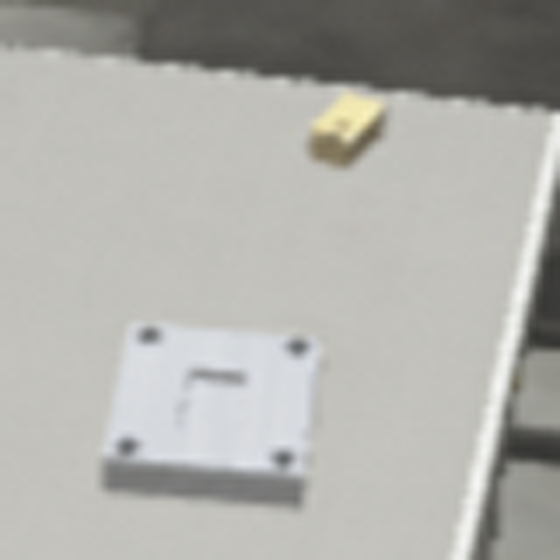

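```bash
cat >> h.py <<'E'
def ax(yaw):
    a=np.radians(yaw); return np.array([[np.cos(a),np.sin(a),0],[np.sin(a),-np.cos(a),0],[0,0,-1.]]) # columns tool axes
def rows(cur,yaw0,wps):
    R=ax(yaw0)
    for p,y in wps:
        d=R.T@(np.array(p)-np.array(cur)); print(np.round(d,4).tolist(), round(-np.radians(y-yaw0),4))
E
python3 - <<'E'
from h import *
for n in('top','side'):
    P=cloud(cam(n)).reshape(-1,3)
    for y in np.arange(-.45,.6,.05):
        m=(P[:,1]>y)&(P[:,1]<y+.05)&(P[:,2]>.03)&(P[:,0]>.3)&(P[:,0]<.7)
        q=P[m]
        s=''
        for x in np.arange(.3,.7,.05):
            k=q[(q[:,0]>=x)&(q[:,0]<x+.05),2]; s+=' %5.2f'%(k.max() if len(k) else 0)
        print(n,round(y,2),s)
c=cam('top');print(world(c,300,272,0))
rows([.216,.613,.223],160.6,[((.33,.40,.25),160.6),((.42,.2,.25),165),((.435,.05,.25),165),((.44,-.15,.2),120),((.4335,-.3247,.12),74)])
E
```

```text
top -0.45   0.00  0.00  0.00  0.00  0.00  0.00  0.00  0.00
top -0.4   0.00  0.00  0.00  0.00  0.00  0.00  0.00  0.00
top -0.35   0.00  0.00  0.00  0.00  0.00  0.00  0.00  0.00
top -0.3   0.00  0.00  0.00  0.00  0.00  0.00  0.00  0.00
top -0.25   0.00  0.00  0.00  0.00  0.00  0.00  0.00  0.00
top -0.2   0.00  0.00  0.00  0.00  0.00  0.00  0.00  0.00
top -0.15   0.00  0.00  0.00  0.00  0.00  0.00  0.00  0.00
top -0.1   0.00  0.00  0.00  0.00  0.00  0.00  0.00  0.00
top -0.05   0.00  0.00  0.00  1.05  0.18  0.19  0.19  0.19
top -0.0   0.00  0.00  0.00  0.46  0.48  0.45  0.45  0.44
top 0.05   0.00  0.00  0.07  0.46  0.48  0.45  0.45  0.44
top 0.1   0.00  0.00  0.06  0.46  0.47  0.45  0.44  0.43
top 0.15   0.00  0.00  0.11  0.00  0.00  0.00  0.00  0.00
top 0.2   0.00  0.00  0.00  0.00  0.00  0.05  0.05  0.00
top 0.25   0.00  0.00  0.00  0.00  0.00  0.00  0.00  0.00
top 0.3   0.00  0.00  0.05  0.05  0.05  0.00  0.00  0.00
top 0.35   0.00  0.08  0.08  0.08  0.08  0.08  0.12  0.23
top 0.4   0.08  0.08  0.09  0.08  0.08  0.08  0.12  0.23
top 0.45   0.08  0.08  0.09  0.08  0.08  0.08  0.20  0.
[... 861 characters left out ...]
.00  0.18  0.18  0.18  0.18
side 0.2   0.00  0.00  0.00  0.00  0.00  0.05  0.05  0.00
side 0.25   0.00  0.00  0.00  0.00  0.00  0.00  0.00  0.00
side 0.3   0.00  0.00  0.05  0.05  0.04  0.04  0.00  0.00
side 0.35   0.00  0.08  0.08  0.08  0.08  0.08  0.12  0.22
side 0.4   0.08  0.08  0.08  0.08  0.08  0.08  0.12  0.22
side 0.45   0.08  0.08  0.09  0.08  0.08  0.08  0.19  0.21
side 0.5   0.08  0.08  0.08  0.08  0.08  0.08  0.29  0.24
side 0.55   0.00  0.00  0.00  0.00  0.08  0.08  0.26  0.26
[ 0.35415573 -0.0117358   0.        ]
[-0.1783, -0.163, -0.027] -0.0
[-0.3296, -0.3218, -0.027] -0.0768
[-0.3936, -0.4583, -0.027] -0.0768
[-0.4647, -0.6453, 0.023] 0.7086
[-0.5166, -0.8122, 0.103] 1.5115
```

Emit:
servo_tool([
  [60, -0.045, -0.041, -0.007, 0],
  [60, -0.089, -0.082, -0.014, 0],
  [60, -0.134, -0.122, -0.02, 0],
  [60, -0.178, -0.163, -0.027, 0],
  [60, -0.212, -0.199, -0.027, 0],
])

```text
time_s: 2.08
tool_pos: [0.3515, 0.3527, 0.2505]
tool_rot: [179.9, 0.1, 160.5]
force: [0.7, 0.4, 0.2]
grip_width: 0.0537
```

```bash
python3 - <<'E'
from h import *
rows([.350,.355,.25],160.6,[((.375,.3,.25),161),((.40,.245,.25),163),((.42,.19,.25),164),((.43,.13,.25),165),((.435,.07,.25),165)])
E
```

```text
[-0.0418, -0.0436, 0.0] -0.007
[-0.0837, -0.0871, 0.0] -0.0419
[-0.1208, -0.1324, 0.0] -0.0593
[-0.1502, -0.1857, 0.0] -0.0768
[-0.1748, -0.2406, 0.0] -0.0768
```

Emit:
servo_tool([
  [60, -0.042, -0.044, 0, 0],
  [60, -0.084, -0.087, 0, 0],
  [60, -0.121, -0.132, 0, 0],
  [60, -0.15, -0.186, 0, 0],
  [60, -0.175, -0.241, 0, 0],
])

```text
time_s: 2.7
tool_pos: [0.4351, 0.0674, 0.2498]
tool_rot: [180.0, 0.0, 160.6]
force: [1.2, 0.3, 0.1]
grip_width: 0.0518
```

```bash
python3 - <<'E'
from h import *
rows([.435,.07,.25],160.6,[((.437,.01,.25),160),((.44,-.05,.24),150),((.44,-.11,.22),140),((.44,-.17,.20),130),((.44,-.23,.18),120)])
rows([.44,-.23,.18],120,[((.437,-.28,.155),110),((.4335,-.3247,.125),100),((.4335,-.3247,.1),90),((.4335,-.3247,.1),80),((.4335,-.3247,.1),74)])
E
```

```text
[-0.0218, -0.0559, 0.0] 0.0105
[-0.0446, -0.1115, 0.01] 0.185
[-0.0645, -0.1681, 0.03] 0.3595
[-0.0844, -0.2247, 0.05] 0.5341
[-0.1044, -0.2813, 0.07] 0.7086
[-0.0418, -0.0276, 0.025] 0.1745
[-0.0788, -0.053, 0.055] 0.3491
[-0.0788, -0.053, 0.08] 0.5236
[-0.0788, -0.053, 0.08] 0.6981
[-0.0788, -0.053, 0.08] 0.8029
```

Emit:
servo_tool([
  [60, -0.022, -0.056, 0, 0.01],
  [60, -0.045, -0.111, 0.01, 0.185],
  [60, -0.065, -0.168, 0.03, 0.36],
  [60, -0.084, -0.225, 0.05, 0.535],
  [60, -0.104, -0.281, 0.07, 0.71],
])

```text
time_s: 3.32
tool_pos: [0.4395, -0.2298, 0.1802]
tool_rot: [179.9, 0.0, 119.6]
force: [2.2, 0.5, 0.3]
grip_width: 0.0527
```

Emit:
servo_tool([
  [60, -0.042, -0.028, 0.025, 0.175],
  [60, -0.079, -0.053, 0.055, 0.35],
  [60, -0.079, -0.053, 0.08, 0.524],
  [60, -0.079, -0.053, 0.08, 0.698],
  [60, -0.079, -0.053, 0.08, 0.838],
])

```text
time_s: 3.95
tool_pos: [0.4327, -0.3231, 0.0999]
tool_rot: [-180.0, 0.0, 71.6]
force: [0.3, -0.5, -0.2]
grip_width: 0.0524
```

Emit:
servo_tool([
  [60, 0, 0, 0, 0],
  [60, 0, 0, 0, 0],
])

```text
time_s: 4.2
tool_pos: [0.4332, -0.3229, 0.1004]
tool_rot: [180.0, -0.0, 72.0]
force: [0.6, -0.1, -0.3]
grip_width: 0.0523
```

```bash
python3 - <<'E'
from h import *
print(monitor.get_obs())
cam('top','t1.png');im=cam('side','s1.png')['frame']
cv2.imwrite('pics/s1c.png',cv2.resize(im[90:240,280:460],None,fx=4,fy=4))
E
```

```text
{'time_s': 4.2, 'qpos': array([-15.07501312,  15.71438316,  56.0362034 , 108.85866211,
       -14.63038429,  62.96474155,  28.75178898]), 'joint_velocities': array([ 0.11054424, -0.18276355, -0.04705844,  0.04305477, -0.01645813,
        0.02457858, -0.43355014]), 'effort': array([-5.19244059e-02, -2.78390676e+01,  6.97130620e+00, -2.74580133e+01,
       -3.21826700e-02,  6.90465001e-02, -3.94146718e-04]), 'tool_pos': array([ 0.43316406, -0.32285719,  0.10038599]), 'tool_rot': array([ 1.79978270e+02, -1.33015363e-02,  7.20456097e+01]), 'force': array([ 0.61533119, -0.12442728, -0.28787631]), 'wrist_torque': array([-0.09610286,  0.046927  , -0.04190671]), 'grip_width': 0.05229665305829113}
```

View pics/s1c.png

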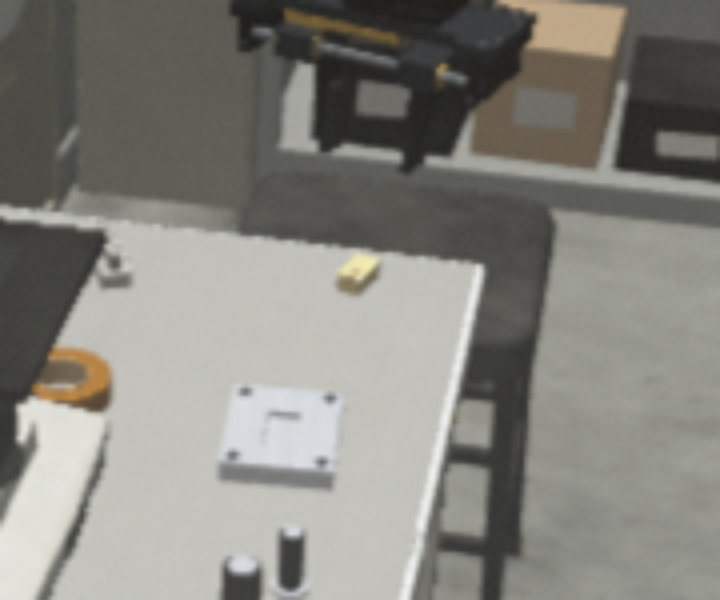

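View pics/t1.png

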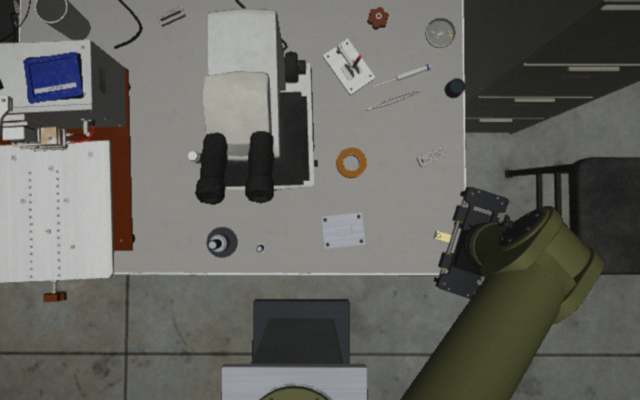

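Emit:
servo_tool([
  [50, -0.0016, 0.0008, 0.045, -0.035],
  [50, -0.0016, 0.0008, 0.08, -0.035],
  [50, -0.0016, 0.0008, 0.0938, -0.035],
  [50, -0.0016, 0.0008, 0.0938, -0.035],
])

```text
time_s: 4.8
tool_pos: [0.4329, -0.3247, 0.0062]
tool_rot: [-179.9, 0.0, 73.9]
force: [1.0, 1.1, 0.8]
grip_width: 0.0437
```

```bash
python3 - <<'E'
from h import *
o=monitor.get_obs();print(o['tool_pos'],o['tool_rot'],o['force'])
im=cam('side','s2.png')['frame']
cv2.imwrite('pics/s2c.png',cv2.resize(im[100:200,320:440],None,fx=6,fy=6))
im=cam('top','t2.png')['frame']
cv2.imwrite('pics/t2c.png',cv2.resize(im[180:300,380:520],None,fx=5,fy=5))
E
```

```text
[ 0.43291917 -0.32472906  0.00623361] [-1.79940589e+02  2.52543113e-03  7.39096897e+01] [0.95360796 1.08503802 0.77811428]
```

View pics/s2c.png

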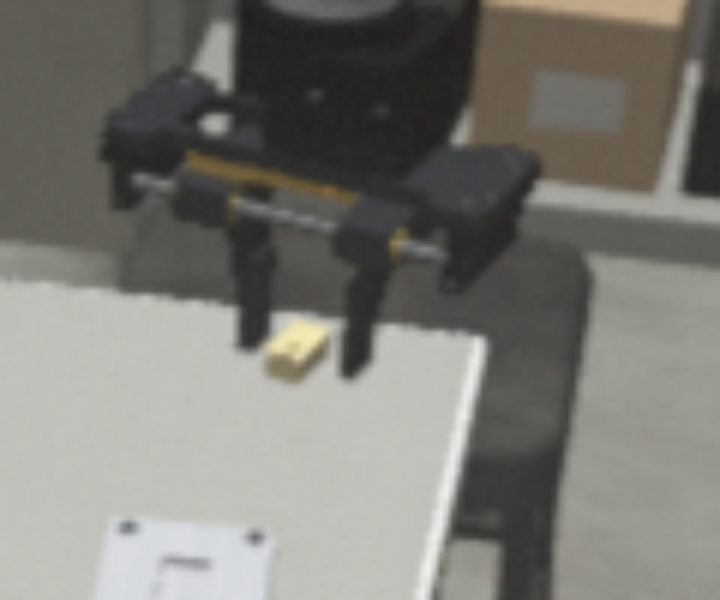

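View pics/t2c.png

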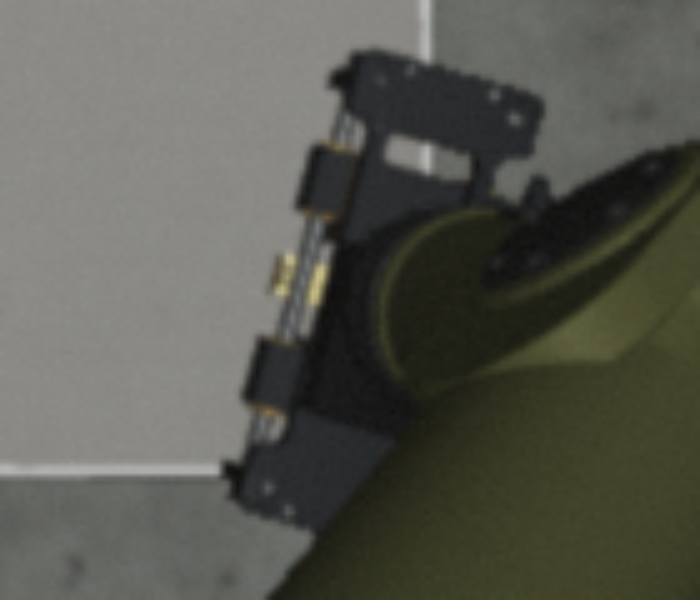

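Both fingers straddle the block. Now I close the gripper on it.

Emit:
servo_tool([
  [15, 0, 0, 0, 0],
  [10, 0, 0, 0, 0],
  [10, 0, 0, 0, 0],
  [10, 0, 0, 0, 0],
  [10, 0, 0, 0, 0],
], grip_force=25)

```text
time_s: 5.52
tool_pos: [0.4337, -0.3248, 0.0068]
tool_rot: [180.0, -0.0, 73.9]
force: [0.8, -0.2, 3.2]
grip_width: 0.0177
```

Emit:
servo_tool([
  [10, 0, 0, 0, 0],
  [10, 0, 0, -0.03, 0],
  [10, 0, 0, -0.07, 0],
  [10, 0, 0, -0.07, 0],
])

```text
time_s: 6.02
tool_pos: [0.4346, -0.3261, 0.0787]
tool_rot: [179.7, 0.0, 73.9]
force: [0.0, -1.1, -0.6]
grip_width: 0.0174
```

```bash
python3 - <<'E'
from h import *
o=monitor.get_obs();print(o['tool_pos'],o['tool_rot'],o['force'],o['grip_width'],o['qpos'])
im=cam('side','s3.png')['frame']
cv2.imwrite('pics/s3c.png',cv2.resize(im[60:200,320:460],None,fx=4,fy=4))
R=[.4330,-.3247,.076]
rows([.433,-.325,.076],74,[((.435,-.27,.08),80),((.44,-.21,.07),86),((.444,-.15,.06),92),((.4473,-.1051,.05),95.7),((.4473,-.1051,.05),95.7)])
E
```

```text
[ 0.4346385  -0.32605504  0.07868706] [1.79729830e+02 3.34628303e-02 7.38928785e+01] [ 0.01060485 -1.08984401 -0.59642518] 0.017420914409885243 [-13.54726791  17.87343988  55.08096077 109.77157161 -16.88329998
  60.59263028  32.49372303]
[0.0534, -0.0132, -0.004] -0.1047
[0.1125, -0.025, 0.006] -0.2094
[0.1713, -0.0377, 0.016] -0.3142
[0.2153, -0.0469, 0.026] -0.3787
[0.2153, -0.0469, 0.026] -0.3787
```

View pics/s3c.png

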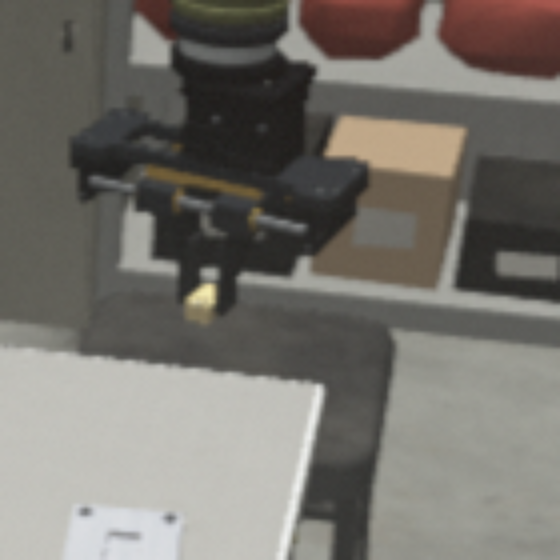

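Emit:
servo_tool([
  [10, 0.053, -0.013, -0.004, -0.105],
  [10, 0.112, -0.025, 0.006, -0.21],
  [10, 0.171, -0.038, 0.016, -0.315],
  [10, 0.2153, -0.0469, 0.026, -0.38],
  [10, 0.2153, -0.0469, 0.026, -0.38],
])

```text
time_s: 6.7
tool_pos: [0.4461, -0.1005, 0.0484]
tool_rot: [-179.8, -0.1, 96.1]
force: [0.2, -0.7, 0.0]
grip_width: 0.0178
```

Emit:
servo_tool([
  [10, 0, 0, 0, 0],
  [10, 0, 0, 0, 0],
  [10, 0, 0, 0, 0],
])

```text
time_s: 7.08
tool_pos: [0.4478, -0.1062, 0.0505]
tool_rot: [180.0, 0.0, 95.5]
force: [-0.3, -0.2, -0.0]
grip_width: 0.0175
```

```bash
python3 - <<'E'
from h import *
o=monitor.get_obs();print(o['tool_pos'],o['tool_rot'],o['force'],o['grip_width'],o['qpos'])
im=cam('side','s4.png')['frame']
cv2.imwrite('pics/s4c.png',cv2.resize(im[130:230,300:420],None,fx=6,fy=6,interpolation=cv2.INTER_CUBIC))
im=cam('top','t4.png')['frame']
cv2.imwrite('pics/t4c.png',cv2.resize(im[180:300,290:420],None,fx=5,fy=5))
E
```

```text
[ 0.44779996 -0.10615936  0.05048855] [1.79994891e+02 2.32209228e-02 9.55281378e+01] [-0.29247123 -0.16702188 -0.01704809] 0.01746329023739548 [-35.89830874   5.57887508  48.22502549 121.70821923  -5.07361941
  54.66278778  20.6584277 ]
```

View pics/s4c.png

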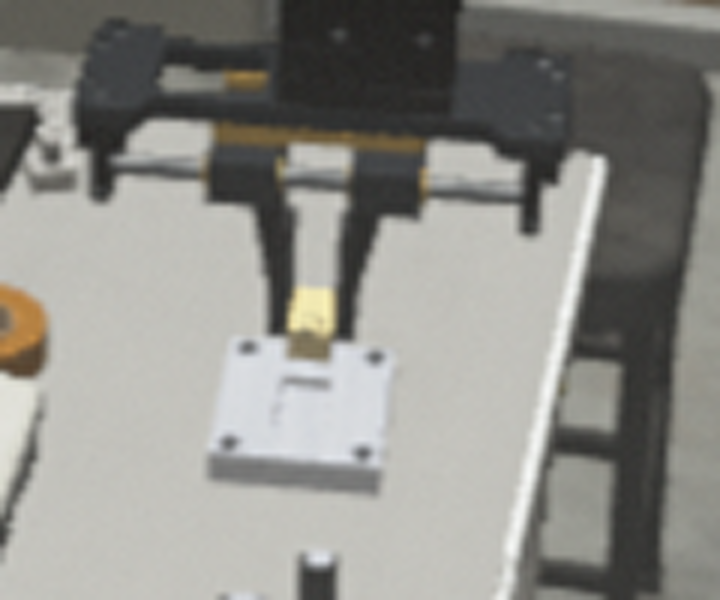

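View pics/t4c.png

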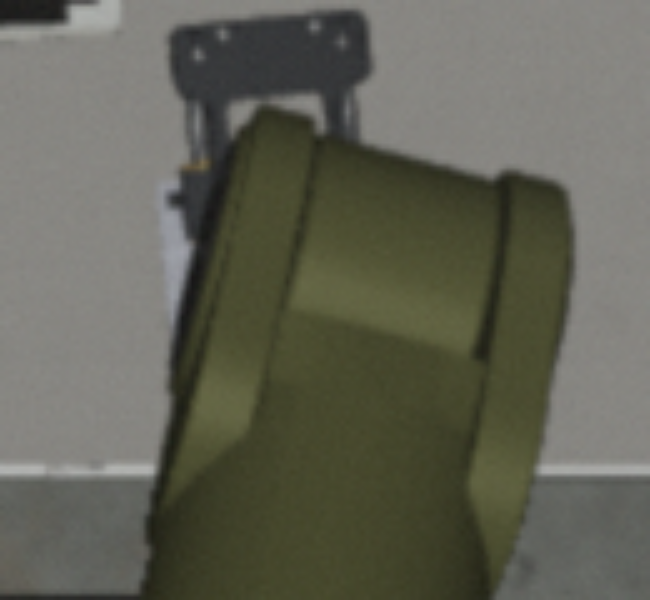

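```bash
python3 - <<'E'
from fit import *
np.set_printoptions(precision=3,suppress=True)
c,i=avg('side',3); j=np.repeat((i[...,2]-i[...,0])[...,None],3,2)
for z0 in(.0435,.0445):
  for roi in ((342,172,362,192),):
    print(fit(c,j,(.4478,-.106,5.5),.018,.034,.014,roi,z0=z0))
print(monitor.get_obs()['tool_pos'],monitor.get_obs()['tool_rot'])
E
```

```text
(array([ 445.847, -105.878,    5.949,    0.336]), np.float64(28.57877626788446))
(array([ 445.568, -104.2  ,    5.844,    0.317]), np.float64(28.646483744884577))
[ 0.448 -0.105  0.05 ] [179.995  -0.002  95.634]
```

```bash
python3 - <<'E'
from fit import *
np.set_printoptions(precision=3,suppress=True)
d=np.load('im0.npz')
ct=cam('top');cs=cam('side')
for c,i,roi in((ct,d['it'],(425,222,462,252)),(cs,d['is_'],(355,146,385,170))):
    j=np.repeat((i[...,2]-i[...,0])[...,None],3,2)
    print(fit(c,j,(.434,-.325,-15),.018,.034,.014,roi))
c,i=avg('side',3); 
im=i.astype(np.uint8).copy()
crop=cv2.resize(im[165:200,335:370],None,fx=16,fy=16,interpolation=cv2.INTER_NEAREST)
for z0,p,col in((.044,(.448,-.105,5.6),(0,0,255)),(.044,(.4457,-.105,5.9),(0,255,0))):
    for zz in(z0,z0+.014):
        q=proj(c,rect(*p,.018,.034,zz)); q=((q-[335,165]+.5)*16).astype(np.int32)
        cv2.polylines(crop,[q],True,col,1)
cv2.imwrite('pics/ov.png',crop)
E
```

```text
(array([ 433.653, -324.599,  -16.384,    0.567]), np.float64(5.345080583954441))
(array([ 433.875, -324.562,  -14.86 ,    0.436]), np.float64(3.3180570691272595))
```

View pics/ov.png

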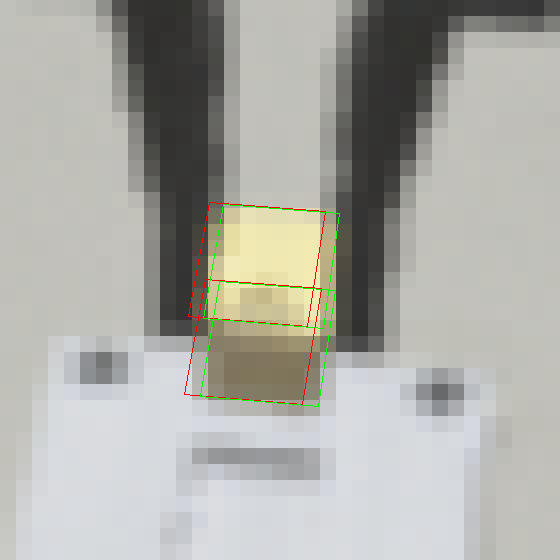

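Emit:
servo_tool([
  [10, -0.0004, 0.0015, 0.012, 0],
  [10, -0.0004, 0.0015, 0.024, 0],
  [10, -0.0004, 0.0015, 0.024, 0],
  [10, -0.0004, 0.0015, 0.024, 0],
])

```text
time_s: 8.07
tool_pos: [0.4493, -0.1053, 0.0262]
tool_rot: [-180.0, 0.0, 95.7]
force: [-0.6, -0.0, -0.5]
grip_width: 0.0175
```

```bash
python3 - <<'E'
from fit import *
np.set_printoptions(precision=3,suppress=True)
c,i=avg('side',3); j=np.repeat((i[...,2]-i[...,0])[...,None],3,2)
for z0 in(.0195,.021):
    print(fit(c,j,(.447,-.105,5.5),.018,.034,.014,(340,180,363,206),z0=z0))
o=monitor.get_obs();print(o['tool_pos'],o['tool_rot'],o['force'],o['grip_width'])
im=i.astype(np.uint8).copy()
crop=cv2.resize(im[175:220,325:375],None,fx=12,fy=12,interpolation=cv2.INTER_NEAREST)
for z0,p,col in((.0202,(.4472,-.105,5.7),(0,0,255)),):
    for zz in(z0,z0+.014):
        q=proj(c,rect(*p,.018,.034,zz)); q=((q-[325,175]+.5)*12).astype(np.int32)
        cv2.polylines(crop,[q],True,col,1)
q=proj(c,rect(*p,.0205,.0365,.014)); q=((q-[325,175]+.5)*12).astype(np.int32)
cv2.polylines(crop,[q],True,(0,255,0),1)
q=proj(c,rect(*p,.07,.09,.014)); q=((q-[325,175]+.5)*12).astype(np.int32)
cv2.polylines(crop,[q],True,(0,255,0),1)
cv2.imwrite('pics/ov2.png',crop)
E
```

```text
(array([ 447.47 , -105.731,    5.347,    0.537]), np.float64(28.84191842547277))
(array([ 447.068, -103.287,    5.584,    0.522]), np.float64(28.797003273852788))
[ 0.45  -0.105  0.027] [179.962  -0.005  95.673] [-0.58   0.548 -0.666] 0.01751934720635487
```

View pics/ov2.png

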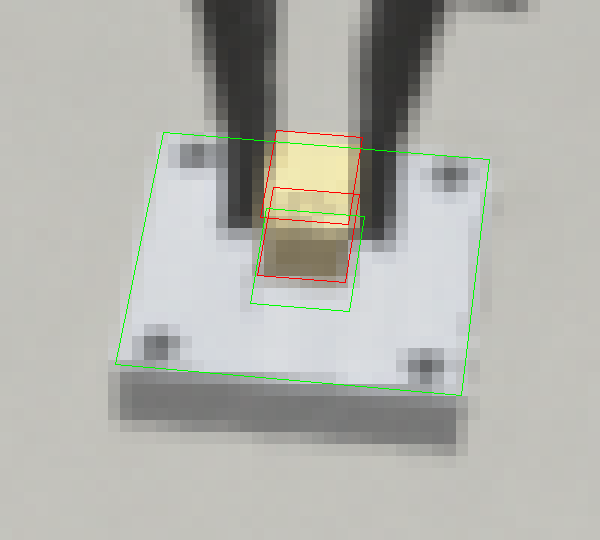

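Emit:
servo_tool([
  [10, 0, 0, 0.003, 0],
  [10, 0, 0, 0.006, 0],
  [10, 0, 0, 0.008, 0],
  [10, 0, 0, 0.008, 0],
])

```text
time_s: 8.72
tool_pos: [0.4492, -0.1051, 0.0182]
tool_rot: [-180.0, 0.0, 95.7]
force: [-1.4, -0.7, -0.8]
grip_width: 0.0178
```

Emit:
servo_tool([
  [10, 0, 0, 0.0015, 0],
  [10, 0, 0, 0.0025, 0],
  [10, 0, 0, 0.0025, 0],
])

```text
time_s: 9.1
tool_pos: [0.4494, -0.1051, 0.0159]
tool_rot: [-180.0, -0.0, 95.7]
force: [0.1, -0.9, -0.7]
grip_width: 0.0178
```

```bash
python3 - <<'E'
from fit import *
np.set_printoptions(precision=3,suppress=True)
o=monitor.get_obs();print(o['tool_pos'],o['tool_rot'],o['force'],o['wrist_torque'],o['grip_width'])
c,i=avg('side',2)
im=i.astype(np.uint8).copy()
crop=cv2.resize(im[175:220,325:375],None,fx=12,fy=12,interpolation=cv2.INTER_NEAREST)
cv2.imwrite('pics/ov3.png',crop)
E
```

```text
[ 0.449 -0.105  0.016] [-179.996   -0.002   95.671] [ 0.055 -0.894 -0.734] [-0.04   0.079 -0.044] 0.017753760479136182
```

View pics/ov3.png

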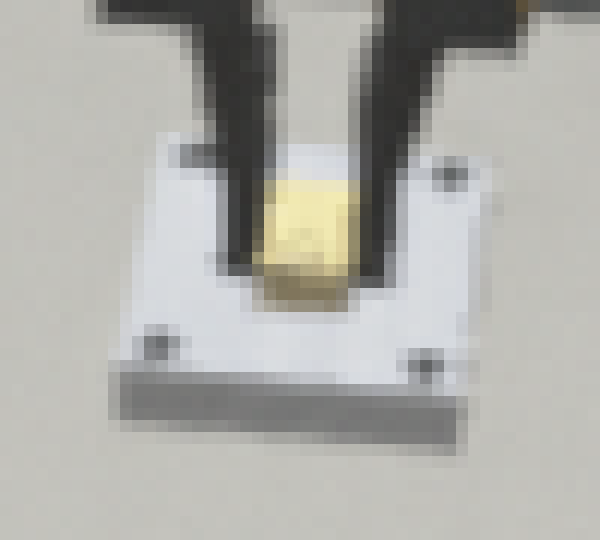

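Emit:
servo_tool([
  [10, 0, 0, 0.0007, 0],
  [10, 0, 0, 0.0007, 0],
])

```text
time_s: 9.45
tool_pos: [0.4495, -0.1051, 0.0157]
tool_rot: [-180.0, -0.0, 95.7]
force: [-1.9, -0.3, 4.4]
grip_width: 0.0172
```

Emit:
servo_tool([
  [28, 0, 0, 0, 0],
  [35, 0, 0, 0, 0],
  [35, 0, 0, 0, 0],
  [35, 0, 0, 0, 0],
])

```text
time_s: 9.95
tool_pos: [0.4494, -0.1051, 0.0152]
tool_rot: [-180.0, -0.0, 95.7]
force: [0.3, -0.1, -1.3]
grip_width: 0.0303
```

Emit:
servo_tool([
  [35, 0, 0, -0.02, 0],
  [35, 0, 0, -0.05, 0],
  [35, 0, 0, -0.1, 0],
  [35, 0, 0, -0.14, 0],
])

```text
time_s: 10.45
tool_pos: [0.4496, -0.1053, 0.157]
tool_rot: [179.9, -0.0, 95.7]
force: [0.6, 0.5, -0.6]
grip_width: 0.0307
```

```bash
python3 - <<'E'
from fit import *
np.set_printoptions(precision=3,suppress=True)
o=monitor.get_obs();print(o['tool_pos'],o['tool_rot'],o['qpos'])
c,i=avg('side',3);np.save('s5.npy',i)
im=i.astype(np.uint8).copy()
j=np.repeat((i[...,2]-i[...,0])[...,None],3,2)
for z0 in (.009,.0115): print(fit(c,j,(.447,-.105,5.5),.018,.034,.014,(340,184,363,209),z0=z0))
print(fit(c,j,(.447,-.105,5.5),.018,.034,.009,(340,184,363,209),z0=.014))
crop=cv2.resize(im[175:220,325:375],None,fx=12,fy=12,interpolation=cv2.INTER_CUBIC)
cv2.imwrite('pics/ov4.png',crop)
E
```

```text
[ 0.45  -0.105  0.157] [179.936  -0.012  95.653] [-39.376  -5.233  47.71  115.191   4.134  68.327  12.343]
(array([ 446.659, -103.525,    5.417,    0.385]), np.float64(36.080505181432905))
(array([446.034, -99.575,   5.604,   0.39 ]), np.float64(36.37533504667498))
(array([ 446.706, -103.561,    5.988,    0.275]), np.float64(22.426812309698718))
```

View pics/ov4.png

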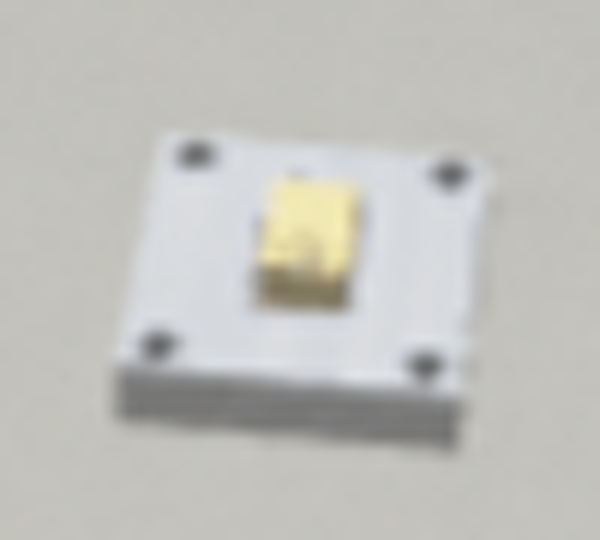

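```bash
python3 - <<'E'
from fit import *
np.set_printoptions(precision=4,suppress=True)
ct=cam('top');cs=cam('side')
d=np.load('im0.npz')
def maskc(c,xy,circs,roi,sig):
    u0,v0,u1,v1=roi;t=np.linspace(0,2*np.pi,60,endpoint=False);out=[]
    for r,z0,z1 in circs:
        P=np.concatenate([np.c_[xy[0]+r*np.cos(t),xy[1]+r*np.sin(t),np.full(60,z)] for z in(z0,z1)])
        poly=cv2.convexHull(proj(c,P).astype(np.float32))[:,0]
        m=np.zeros(((v1-v0)*SS,(u1-u0)*SS),np.float32)
        cv2.fillConvexPoly(m,np.round(((poly-[u0,v0]+.5)*SS-.5)*256).astype(np.int32),1,cv2.LINE_AA,8)
        m=cv2.GaussianBlur(m,(0,0),sig*SS);out.append(cv2.resize(m,None,fx=1/SS,fy=1/SS,interpolation=cv2.INTER_AREA))
    return out
C=[(.034,0,.008),(.019,.008,.05),(.015,.05,.055),(.015,.055,.055),(.010,.055,.105),(.010,.105,.105)]
C2=[C[0],(.034,.008,.008)]+C[1:]
for n,c,i,roi in(('top',ct,d['it'],(200,222,242,262)),('side',cs,d['is_'],(320,222,360,284))):
    u0,v0,u1,v1=roi;I=i[v0:v1,u0:u1].reshape(-1,3)
    def cost(p,ret=False):
        M=maskc(c,p[:2]*1e-3,C2,roi,.5)
        # layered painter's compositing with unknown colours: visible fraction weights
        W=[];rem=np.ones_like(M[0])
        for m in M[::-1]: W.append(rem*m); rem=rem*(1-m)
        A=np.c_[[w.ravel() for w in W]+[rem.ravel()]].T
        X,*_=np.linalg.lstsq(A,I,rcond=None);r=A@X-I
        return np.minimum(np.abs(r),60).__pow__(2).mean()
    for p0 in((415,146),(419,150)):
        r=minimize(cost,p0,method='Nelder-Mead',options=dict(initial_simplex=np.array(p0)+np.array([[0,0],[4,0],[0,4]]),xatol=.02,fatol=1e-3))
        print(n,r.x,r.fun)
E
```

```text
top [420.2685 161.2359] 136.54083586944577
top [420.2809 161.2502] 136.18983439126802
side [419.3487 167.3511] 395.383104390442
side [420.7655 159.857 ] 338.10533823870406
```

```bash
python3 - <<'E'
from fit import *
ct=cam('top');cs=cam('side')
d=np.load('im0.npz')
t=np.linspace(0,2*np.pi,60,endpoint=False)
for n,c,i,(u0,v0,u1,v1) in(('top',ct,d['it'],(200,222,245,262)),('side',cs,d['is_'],(315,222,365,290))):
    s=12 if n=='top' else 8
    crop=cv2.resize(i.astype(np.uint8)[v0:v1,u0:u1],None,fx=s,fy=s,interpolation=cv2.INTER_CUBIC)
    for r,z,col in((.034,.008,(0,0,255)),(.019,.05,(0,255,0)),(.015,.055,(255,0,0)),(.01,.105,(0,255,255))):
        q=proj(c,np.c_[.4203+r*np.cos(t),.1605+r*np.sin(t),np.full(60,z)]);q=((q-[u0,v0]+.5)*s).astype(np.int32)
        cv2.polylines(crop,[q],True,col,1)
    cv2.imwrite(f'pics/hold_{n}.png',crop)
E
```

```text
(no output)
```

View pics/hold_top.png

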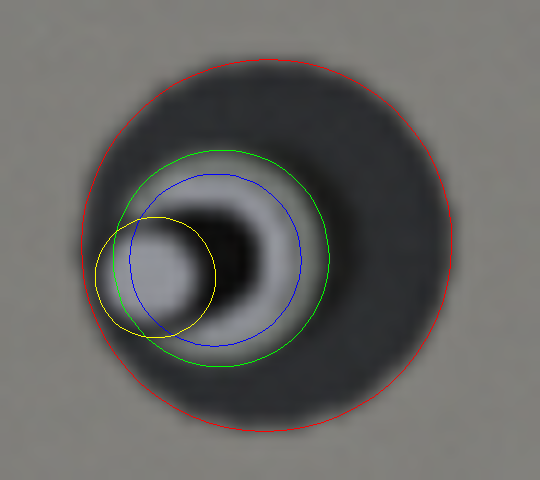

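View pics/hold_side.png

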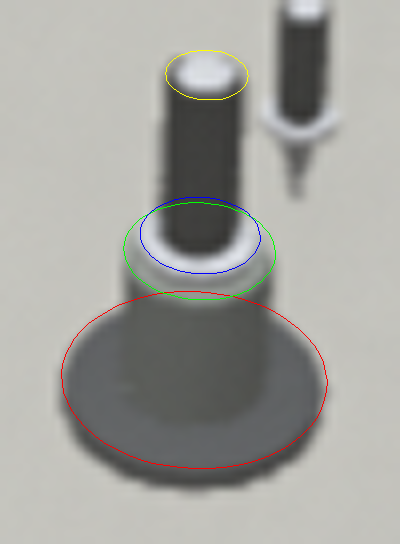

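```bash
python3 - <<'E'
from h import *
rows([.4495,-.1053,.156],95.7,[((.44,-.105,.16),106),((.435,-.105,.165),116),((.432,-.105,.17),126),((.43,-.09,.17),136),((.43,-.06,.17),146)])
rows([.43,-.06,.17],146,[((.43,0,.17),152),((.43,.055,.17),158),((.425,.11,.16),163),((.4215,.1608,.15),165),((.4215,.1608,.14),165)])
E
```

```text
[0.0012, -0.0094, -0.004] -0.1798
[0.0017, -0.0144, -0.009] -0.3543
[0.002, -0.0174, -0.014] -0.5288
[0.0172, -0.0179, -0.014] -0.7034
[0.047, -0.0149, -0.014] -0.8779
[0.0336, 0.0497, 0.0] -0.1047
[0.0643, 0.0953, 0.0] -0.2094
[0.0992, 0.1381, 0.01] -0.2967
[0.1305, 0.1783, 0.02] -0.3316
[0.1305, 0.1783, 0.03] -0.3316
```

Emit:
servo_tool([
  [55, 0.001, -0.009, -0.004, -0.18],
  [55, 0.002, -0.014, -0.009, -0.354],
  [55, 0.002, -0.017, -0.014, -0.529],
  [55, 0.017, -0.018, -0.014, -0.703],
  [55, 0.047, -0.015, -0.014, -0.878],
])

```text
time_s: 11.42
tool_pos: [0.429, -0.0604, 0.1682]
tool_rot: [-179.9, -0.1, 146.1]
force: [0.5, 0.8, 0.6]
grip_width: 0.0477
```

Emit:
servo_tool([
  [55, 0.034, 0.05, 0, -0.105],
  [55, 0.064, 0.095, 0, -0.209],
  [55, 0.099, 0.138, 0.005, -0.297],
  [55, 0.1305, 0.178, 0.01, -0.332],
  [55, 0.1305, 0.178, 0.01, -0.332],
])

```text
time_s: 12.05
tool_pos: [0.4193, 0.164, 0.1573]
tool_rot: [-179.8, -0.1, 165.4]
force: [0.2, -1.4, 0.5]
grip_width: 0.048
```

Emit:
servo_tool([
  [55, 0, 0, 0, 0],
  [55, 0, 0, 0, 0],
])

```text
time_s: 12.3
tool_pos: [0.4214, 0.1592, 0.1589]
tool_rot: [-180.0, -0.0, 164.8]
force: [-0.7, 0.1, 1.0]
grip_width: 0.0482
```

```bash
python3 - <<'E'
from fit import *
np.set_printoptions(precision=4,suppress=True)
o=monitor.get_obs();print(o['tool_pos'],o['tool_rot'],o['qpos'])
im=cam('side','s6.png')['frame']
c,i=avg('top',3);cv2.imwrite('pics/t6.png',i.astype(np.uint8)); np.save('t6.npy',i)
j=np.repeat((i[...,2]-i[...,0])[...,None],3,2)
print(fit(c,j,(.447,-.105,5.7),.018,.034,.009,(325,215,362,244),z0=.014))
print(fit(c,i,(.447,-.105,5.7),.018,.034,.009,(331,220,357,239),z0=.014))
cv2.imwrite('pics/t6c.png',cv2.resize(i.astype(np.uint8)[205:255,315:375],None,fx=10,fy=10,interpolation=cv2.INTER_CUBIC))
E
```

```text
[0.4214 0.1592 0.1589] [-179.9636   -0.0271  164.8496] [-58.7997  -5.4416  33.3115 115.9649   3.2159  68.6617  48.0692]
(array([ 447.1179, -104.5025,    5.338 ,    0.5832]), np.float64(4.345883186674902))
(array([ 447.6955, -104.4939,    6.1796,    0.5176]), np.float64(67.84048466647585))
```

View pics/s6.png

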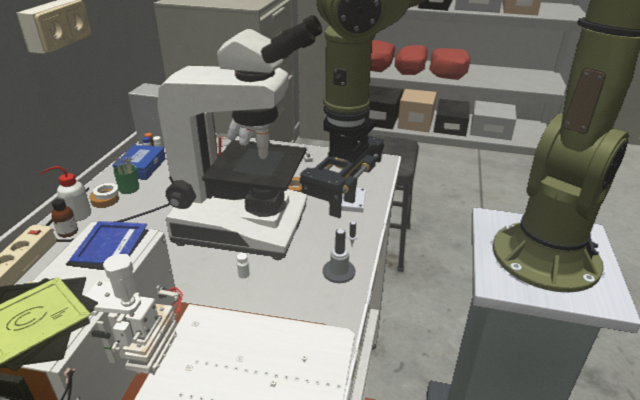

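View pics/t6.png

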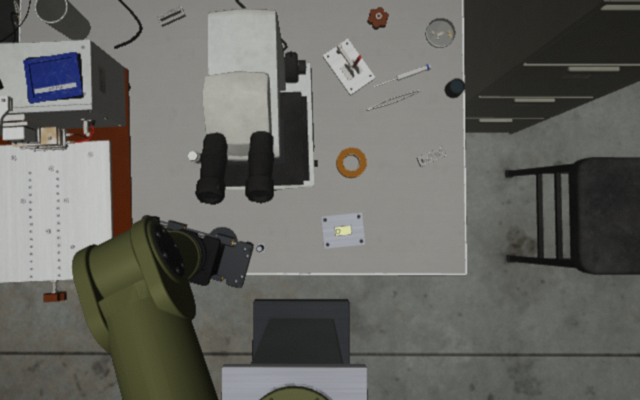

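View pics/t6c.png

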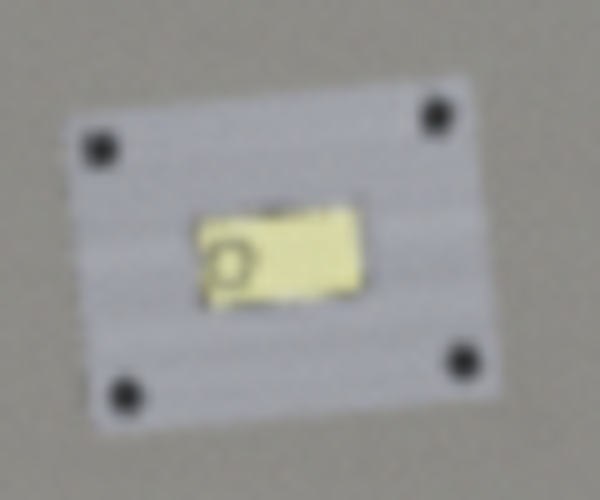

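```bash
python3 - <<'E'
from fit import *
c=cam('side');o=monitor.get_obs()
u0,v0,u1,v1=300,150,390,290;s=5
crop=cv2.resize(c['frame'][v0:v1,u0:u1],None,fx=s,fy=s,interpolation=cv2.INTER_CUBIC)
p=o['tool_pos'];R=ax(o['tool_rot'][2])
for off in(0,.024,-.024):
    q=proj(c,np.array([p+R[:,1]*off,p+R[:,1]*off+[0,0,.06]]));q=((q-[u0,v0]+.5)*s).astype(int)
    cv2.line(crop,tuple(map(int,q[0])),tuple(map(int,q[1])),(0,0,255),1)
q=proj(c,np.array([[.4203,.1608,.055],[.4203,.1608,.16]]));q=((q-[u0,v0]+.5)*s).astype(int)
cv2.line(crop,tuple(map(int,q[0])),tuple(map(int,q[1])),(0,255,0),1)
cv2.imwrite('pics/s7c.png',crop)
E
```

```text
(no output)
```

View pics/s7c.png

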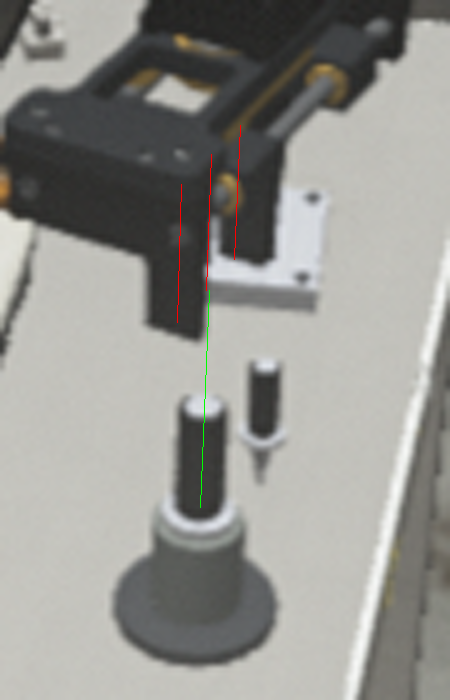

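Emit:
servo_tool([
  [55, 0.0004, 0.0015, 0.03, 0],
  [55, 0.0004, 0.0015, 0.06, 0],
  [55, 0.0004, 0.0015, 0.085, 0],
  [55, 0.0004, 0.0015, 0.098, 0],
  [55, 0.0004, 0.0015, 0.098, 0],
])

```text
time_s: 13.18
tool_pos: [0.4209, 0.1619, 0.0609]
tool_rot: [-179.9, -0.0, 165.0]
force: [-0.2, 0.7, -0.8]
grip_width: 0.048
```

Emit:
servo_tool([
  [30, 0, 0, 0, 0],
  [20, 0, 0, 0, 0],
  [12, 0, 0, 0, 0],
  [12, 0, 0, 0, 0],
  [12, 0, 0, 0, 0],
], grip_force=30)

```text
time_s: 13.8
tool_pos: [0.4215, 0.1623, 0.0616]
tool_rot: [180.0, 0.0, 165.0]
force: [-0.4, -0.5, 4.7]
grip_width: 0.0194
```

Emit:
servo_tool([
  [12, 0, 0, 0, 0],
  [12, 0, 0, 0, 0],
])

```text
time_s: 14.05
tool_pos: [0.4215, 0.1624, 0.0616]
tool_rot: [180.0, 0.0, 165.0]
force: [-1.1, -0.4, 5.8]
grip_width: 0.0193
```

```bash
python3 - <<'E'
from fit import *
np.set_printoptions(precision=4,suppress=True)
o=monitor.get_obs();print(o['tool_pos'],o['tool_rot'],o['force'],o['wrist_torque'],o['grip_width'])
c=cam('side')
u0,v0,u1,v1=300,150,390,290;s=5
cv2.imwrite('pics/s8c.png',cv2.resize(c['frame'][v0:v1,u0:u1],None,fx=s,fy=s,interpolation=cv2.INTER_CUBIC))
E
```

```text
[0.4215 0.1624 0.0616] [179.9774   0.0138 164.9995] [-1.1    -0.4071  5.8205] [-0.2396  0.2835 -0.0536] 0.019312820898273624
```

View pics/s8c.png

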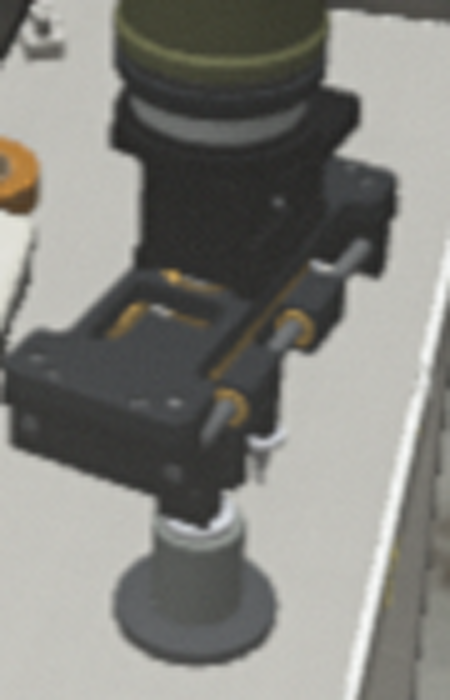

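Emit:
servo_tool([
  [12, 0, 0, -0.015, 0],
  [12, 0, 0, -0.04, 0],
  [12, 0, 0, -0.07, 0],
  [12, 0, 0, -0.1, 0],
  [12, 0, 0, -0.1, 0],
])

```text
time_s: 14.72
tool_pos: [0.4228, 0.1631, 0.1638]
tool_rot: [179.7, 0.2, 165.0]
force: [-0.2, 0.5, -2.0]
grip_width: 0.0191
```

```bash
python3 - <<'E'
from fit import *
np.set_printoptions(precision=4,suppress=True)
o=monitor.get_obs();print(o['tool_pos'],o['tool_rot'],o['force'],o['wrist_torque'],o['grip_width'],o['qpos'])
c=cam('side')
u0,v0,u1,v1=300,110,390,270;s=4
cv2.imwrite('pics/s9c.png',cv2.resize(c['frame'][v0:v1,u0:u1],None,fx=s,fy=s,interpolation=cv2.INTER_CUBIC))
p=o['tool_pos']
rows(p,165,[((.422,.11,.16),165),((.43,.05,.16),162),((.433,-.01,.15),158),((.44,-.05,.14),154),((.448,-.094,.13),150)])
E
```

```text
[0.4228 0.1631 0.1638] [179.7491   0.1807 165.0002] [-0.16    0.4579 -2.0396] [ 0.0174  0.0176 -0.0033] 0.019108309312562896 [-59.3455  -5.6756  33.4457 115.5443   3.273   68.9261  47.8097]
[-0.013, -0.0515, 0.0038] -0.0
[-0.0362, -0.1074, 0.0038] 0.0524
[-0.0546, -0.1646, 0.0138] 0.1222
[-0.0718, -0.2014, 0.0238] 0.192
[-0.0909, -0.2418, 0.0338] 0.2618
```

View pics/s9c.png

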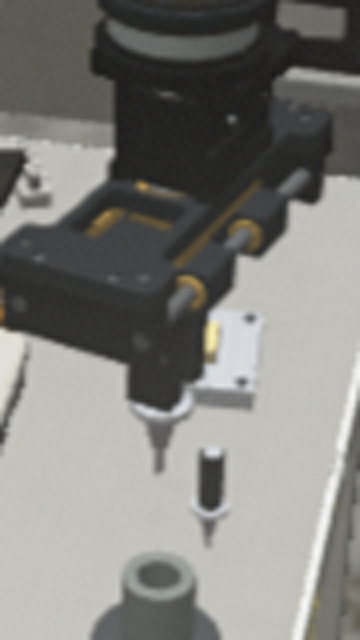

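Emit:
servo_tool([
  [12, -0.013, -0.051, 0.002, 0],
  [12, -0.036, -0.107, 0.002, 0.052],
  [12, -0.055, -0.165, 0.008, 0.122],
  [12, -0.072, -0.201, 0.018, 0.192],
  [12, -0.091, -0.242, 0.033, 0.262],
])

```text
time_s: 15.4
tool_pos: [0.4459, -0.096, 0.1272]
tool_rot: [180.0, -0.0, 149.9]
force: [1.1, 0.1, -1.8]
grip_width: 0.0192
```

Emit:
servo_tool([
  [12, 0, 0, 0.02, 0],
  [12, 0, 0, 0.04, 0],
  [12, 0, 0, 0.04, 0],
  [12, 0, 0, 0.04, 0],
])

```text
time_s: 15.9
tool_pos: [0.4464, -0.095, 0.0883]
tool_rot: [-180.0, -0.0, 150.0]
force: [0.1, -0.1, -0.5]
grip_width: 0.0189
```

```bash
python3 - <<'E'
from fit import *
np.set_printoptions(precision=4,suppress=True)
o=monitor.get_obs();print(o['tool_pos'],o['tool_rot'],o['force'],o['wrist_torque'],o['grip_width'],o['qpos'])
c=cam('side')
for l in('probe_tip','spot'):
    for r in pinpoint('side',l)[:2]: print(l,r)
u0,v0,u1,v1=310,130,390,220;s=7
crop=cv2.resize(c['frame'][v0:v1,u0:u1],None,fx=s,fy=s,interpolation=cv2.INTER_CUBIC)
p=o['tool_pos']
q=proj(c,np.array([p,p-[0,0,.0496],[.4460,-.0935,.023],[.4460,-.0935,.0409]]));print(q)
q=((q-[u0,v0]+.5)*s).astype(int)
cv2.line(crop,tuple(map(int,q[0])),tuple(map(int,q[1])),(0,0,255),1)
cv2.line(crop,tuple(map(int,q[2])),tuple(map(int,q[3])),(0,255,0),1)
cv2.imwrite('pics/s10c.png',crop)
cv2.imwrite('pics/t10.png',cam('top')['frame'][150:350,200:440])
E
```

```text
[ 0.4464 -0.095   0.0883] [-179.9739   -0.0076  149.9997] [ 0.075  -0.1316 -0.4672] [ 0.0261 -0.0196 -0.0369] 0.01893752596687561 [-45.5778   0.2502  55.176  120.3438  -0.213   59.5298  69.7058]
spot {'at': [351.0, 199.0], 'confidence': 0.53}
[[351.0513 172.2986]
 [350.1352 189.8317]
 [349.9108 195.5806]
 [350.2329 189.4273]]
```

View pics/s10c.png

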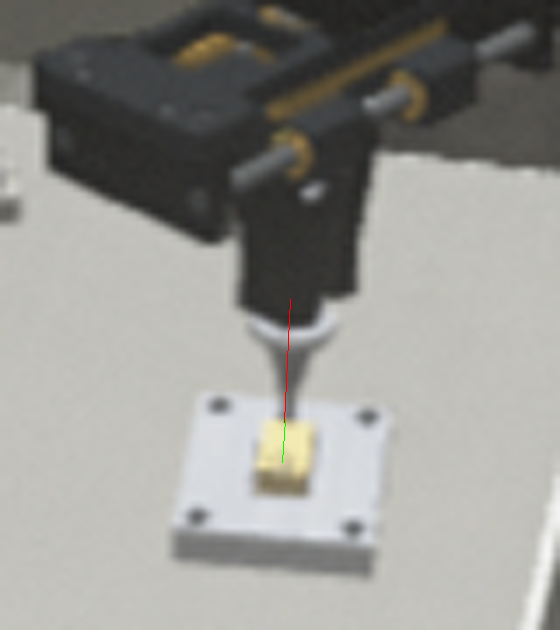

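```bash
python3 - <<'E'
from fit import *
np.set_printoptions(precision=4,suppress=True)
c=cam('side');ct=cam('top')
i=np.load('s5.npy').astype(np.uint8);it=np.load('t6.npy').astype(np.uint8)
cv2.imwrite('pics/ringS.png',cv2.resize(i[185:206,340:364],None,fx=24,fy=24,interpolation=cv2.INTER_NEAREST))
cv2.imwrite('pics/ringT.png',cv2.resize(it[218:242,326:360],None,fx=20,fy=20,interpolation=cv2.INTER_NEAREST))
_,a=avg('side',3)
cv2.imwrite('pics/tipS.png',cv2.resize(a.astype(np.uint8)[170:200,338:362],None,fx=20,fy=20,interpolation=cv2.INTER_NEAREST))
print(world(c,349.9,194.7,.023),world(ct,337.5,231.0,.023))
E
```

```text
[ 0.4468 -0.0974  0.023 ] [ 0.4454 -0.0933  0.023 ]
```

View pics/ringS.png

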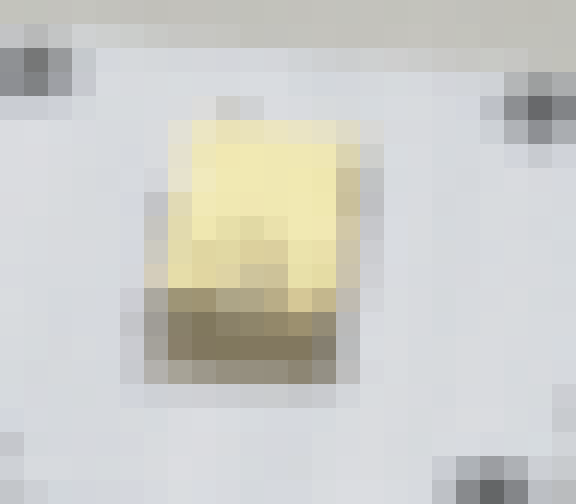

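View pics/ringT.png

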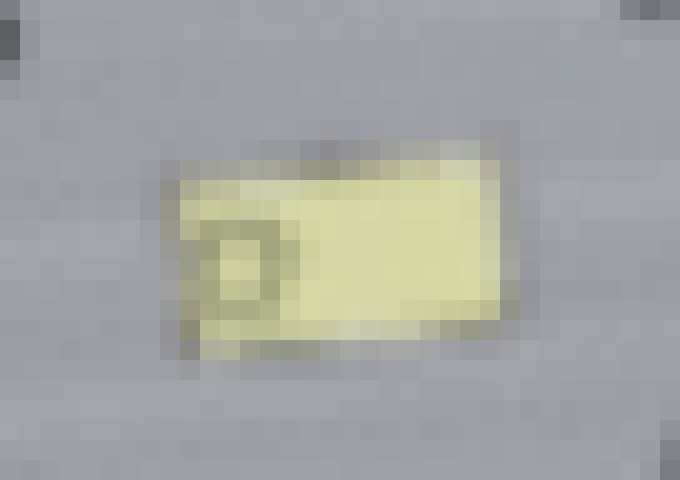

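View pics/tipS.png

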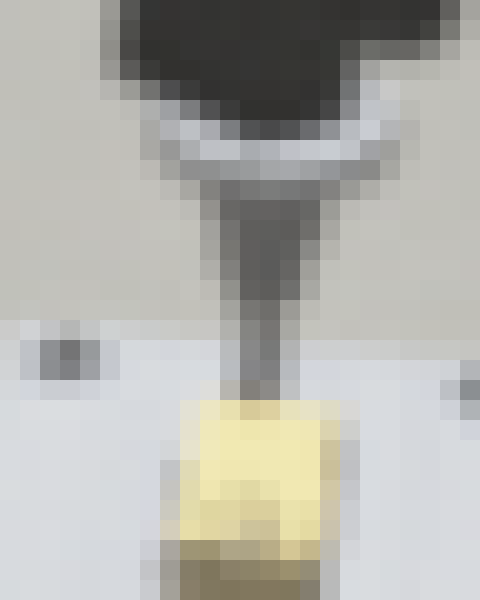

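Emit:
servo_tool([
  [12, 0.0006, 0.0016, 0.006, 0],
  [12, 0.0006, 0.0016, 0.0115, 0],
  [12, 0.0006, 0.0016, 0.0115, 0],
  [12, 0.0006, 0.0016, 0.0115, 0],
])

```text
time_s: 16.85
tool_pos: [0.4468, -0.0934, 0.0767]
tool_rot: [-180.0, -0.0, 150.0]
force: [0.8, -0.6, -0.3]
grip_width: 0.0194
```

```bash
cat > tip.py <<'E'
import sys
from fit import *
np.set_printoptions(precision=4,suppress=True)
o=monitor.get_obs();print(o['tool_pos'],o['tool_rot'],o['force'],o['wrist_torque'],o['grip_width'])
c,a=avg('side',3); p=o['tool_pos']
u0,v0=336,172;s=18
crop=cv2.resize(a.astype(np.uint8)[v0:v0+33,u0:u0+30],None,fx=s,fy=s,interpolation=cv2.INTER_NEAREST)
q=proj(c,np.array([p-[.0009,0,.0496],[.4457,-.0933,.023]]));print(q)
q=((q-[u0,v0]+.5)*s).astype(int)
cv2.circle(crop,tuple(map(int,q[0])),3,(0,0,255),-1)
t=np.linspace(0,6.283,40)
r=proj(c,np.c_[.4457+.0045*np.cos(t),-.0933+.0045*np.sin(t),np.full(40,.023)]);r=((r-[u0,v0]+.5)*s).astype(np.int32)
cv2.polylines(crop,[r],True,(0,255,0),1)
cv2.imwrite('pics/'+sys.argv[1],crop)
E
python3 tip.py tip1.png
```

```text
[ 0.4468 -0.0934  0.0767] [-179.9813   -0.0039  149.9849] [ 0.7562 -0.6202 -0.3193] [ 0.0198 -0.0334 -0.0078] 0.019415045132353537
[[350.0303 194.2126]
 [350.0155 195.6402]]
```

View pics/tip1.png

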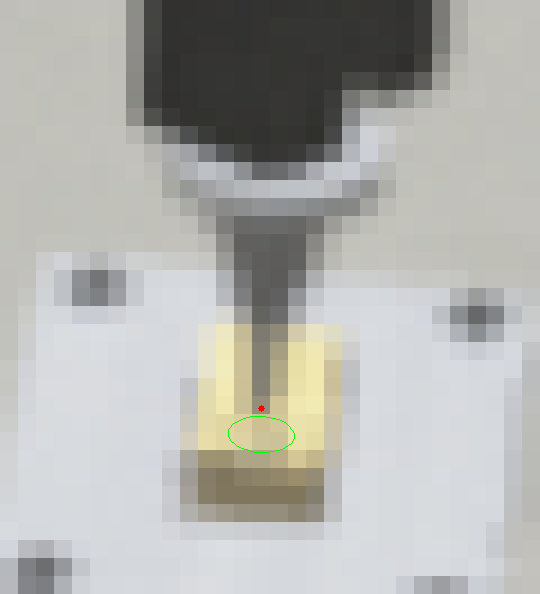

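Emit:
servo_tool([
  [12, 0, 0, 0.002, 0],
  [12, 0, 0, 0.0035, 0],
  [12, 0, 0, 0.0035, 0],
])

```text
time_s: 17.38
tool_pos: [0.4467, -0.0933, 0.0731]
tool_rot: [-180.0, -0.0, 150.0]
force: [-0.9, 0.1, -1.2]
grip_width: 0.0198
```

```bash
python3 tip.py tip2.png; python3 - <<'E'
from h import *
F=[]
for _ in range(6):
    cam('side'); o=monitor.get_obs(); F.append(np.r_[o['tool_pos'][2],o['force']])
print(np.array(F).round(4))
E
```

```text
[ 0.4467 -0.0933  0.0731] [-179.9931   -0.0091  149.988 ] [-0.896   0.0806 -1.2334] [0.0028 0.0152 0.0255] 0.019761978566753803
[[349.9799 195.4458]
 [350.0155 195.6402]]
[[ 0.0733 -0.3025 -0.0088 -0.9316]
 [ 0.0733  0.6036 -0.2839 -1.3482]
 [ 0.0733  1.1241  0.3215 -0.4551]
 [ 0.0733 -0.6702  0.3102 -0.6365]
 [ 0.0733  0.1983 -1.2857 -0.6199]
 [ 0.0733  0.235  -0.6594 -0.3861]]
```

View pics/tip2.png

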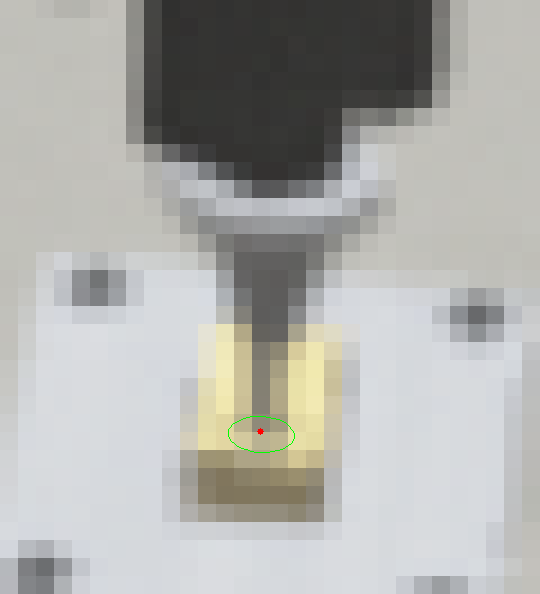

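Emit:
servo_tool([
  [12, 0, 0, 0.001, 0],
  [12, 0, 0, 0.0025, 0],
  [12, 0, 0, 0.0025, 0],
])

```text
time_s: 18.2
tool_pos: [0.447, -0.0933, 0.0708]
tool_rot: [180.0, 0.0, 150.0]
force: [-0.1, 1.4, 1.0]
grip_width: 0.019
```

```bash
cat > f.py <<'E'
from h import *
F=[]
for _ in range(12):
    cam('side'); o=monitor.get_obs(); F.append(np.r_[o['tool_pos']*1000,o['force']])
F=np.array(F);print(F.mean(0).round(2),F[:,5].round(1),o['grip_width'],o['time_s'])
E
python3 f.py
```

```text
[ 4.4694e+02 -9.3350e+01  7.0820e+01 -9.0000e-02  1.7000e-01  2.6000e-01] [ 0.5  0.6  0.1 -0.3  0.5 -0.2  0.2  0.8  0.7  0.3 -0.  -0.2] 0.019128254614693842 18.8
```

Emit:
servo_tool([
  [12, 0, 0, 0.001, 0],
  [12, 0, 0, 0.002, 0],
  [12, 0, 0, 0.002, 0],
])

```text
time_s: 19.18
tool_pos: [0.4469, -0.0934, 0.0687]
tool_rot: [180.0, 0.0, 150.0]
force: [1.2, -0.9, 1.4]
grip_width: 0.0194
```

```bash
python3 f.py; python3 tip.py tip3.png
```

```text
[ 4.4689e+02 -9.3350e+01  6.8790e+01  3.0000e-01  2.5000e-01  1.0800e+00] [0.8 1.5 0.9 1.7 1.2 0.6 0.8 1.3 1.6 1.6 0.5 0.4] 0.019103635207770673 19.775
[ 0.4469 -0.0933  0.0688] [179.9904   0.0042 149.9868] [0.0626 1.0808 0.4427] [ 0.003  -0.0982 -0.0125] 0.019103635207770673
[[349.8419 196.9241]
 [350.0155 195.6402]]
```

View pics/tip3.png

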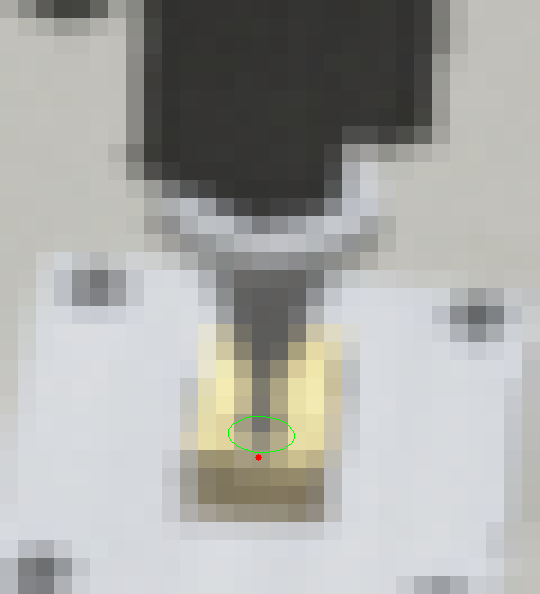

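Emit:
servo_tool([
  [12, 0, 0, 0.0008, 0],
  [12, 0, 0, 0.0017, 0],
  [12, 0, 0, 0.0017, 0],
  [12, 0, 0, 0.0017, 0],
])

```text
time_s: 20.42
tool_pos: [0.4469, -0.0934, 0.0671]
tool_rot: [180.0, 0.0, 150.0]
force: [0.2, -0.4, 1.8]
grip_width: 0.019
```

```bash
python3 f.py;python3 f.py; python3 tip.py tip4.png; python3 - <<'E'
from h import *
im=cam('side')['frame'];cv2.imwrite('pics/s11c.png',cv2.resize(im[90:230,290:410],None,fx=4,fy=4,interpolation=cv2.INTER_CUBIC))
E
```

```text
[ 4.4687e+02 -9.3350e+01  6.7080e+01  2.0000e-01  3.4000e-01  1.4400e+00] [0.6 1.6 1.4 1.9 1.1 1.5 1.2 1.9 2.2 1.5 1.1 1.3] 0.019283573901031525 21.025
[ 4.4686e+02 -9.3340e+01  6.7070e+01  5.8000e-01  4.1000e-01  1.8100e+00] [2.8 1.7 1.7 2.1 0.9 1.4 2.6 1.4 1.7 2.3 0.9 2.3] 0.019147851569303192 21.625
[ 0.4469 -0.0933  0.0671] [179.9947   0.0031 149.9903] [ 0.4443 -0.6065  2.2828] [ 0.0082 -0.1341 -0.0704] 0.019147851569303192
[[349.8192 197.5011]
 [350.0155 195.6402]]
```

View pics/tip4.png

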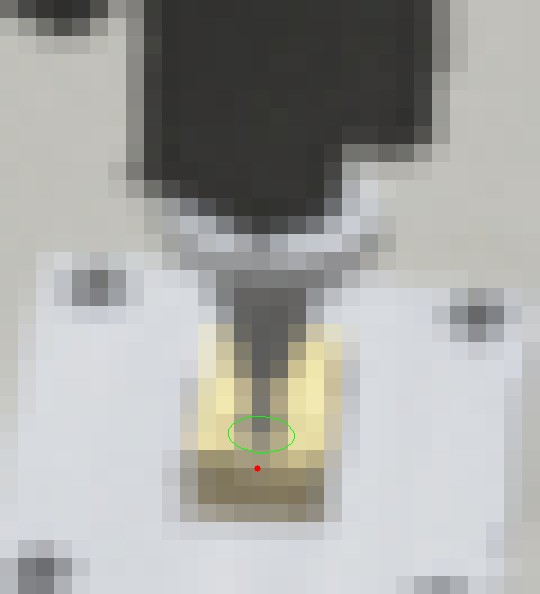

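View pics/s11c.png

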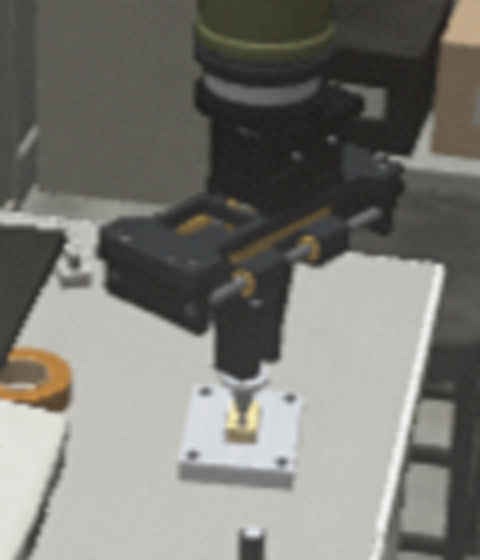

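```bash
python3 -c "
from cell import ticket,monitor
o=monitor.get_obs();print(o['time_s'],o['tool_pos'],o['force']);print(ticket.sign_off())"
```

```text
21.825 [ 0.44685684 -0.09334735  0.06706502] [0.57741477 0.82025186 1.60495649]
the job is handed in; nothing more can be done
None
```

The gauge block is seated in the pocket and released. The probe is held upright with its tip in the scribed ring and the plunger about half in. I handed the job in at about 21.8 s in that pose.

**Block:**
- It went in without jamming. I felt the pocket floor at 4.4 N, then let go.
- The top picture afterwards shows it square with the plate. The fits put it within about 1 mm of the plate's centre, with yaw 5.3–6.2° against the plate's 5.7°. The side view matches a block standing 9 mm proud.

**Probe:**
- I took the larger of the two look-alikes and lifted it straight out. I carried it across at x of about 0.42–0.45 m, clear of the microscope.
- The tool axis is within about 0.01° of vertical.
- In the side view the tip sits near the middle of the ring, and the probe has not visibly slipped in the jaws.

**Plunger depth:** The two estimates differ a little. The contact force, about 2.4 N above the no-contact reading, gives about 4.5 mm. The tool height gives about 5.5 mm. I stopped between them, close to half.

**Disagreements and limits:**
- At the pocket, the camera and the robot's own position differed by about 2 mm across the block's width. I set the block's position there by the side picture.
- At the probing spot the top camera could not see past the gripper, so the tip check comes from the side camera alone.
- I never moved towards the hot bar, tape roll or vial, but did not measure their positions again at the end.

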